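# Find the released lid of the gauge issue box and open it

### The arm

A 6-joint arm with a two-finger parallel gripper is mounted at the origin on a cart in front of the work surface, level with it; the furniture and walls round the work are solid. World frame = base frame: x ahead of the robot, y to its left, z up, the work surface at z = 0. Lengths are in m, angles in rad, forces in N, time in s.
With the tool pointing down it reaches from about 0.3 to 1 m from the base axis. Payload 5.1 kg.
Tool frame: the origin (TCP) lies midway between the tips of the shut fingers; the grasp point (between the pads) lies r.pinch_z behind it (r.pinch_z is the distance from the TCP to the grasp point, in m); z points along the fingers, y is the direction in which the jaws open and shut (so a half turn about z gives the same grasp; the last joint's range is limited). The gripper opens to 95 mm and grips with 3 to 60 N. Pads are 20 mm wide; open, the fingers measure 119 mm over their backs; the gripper's body (75 mm by 180 mm) begins 59 mm behind the grasp point.
Start: joints at [-1.223, 0.124, 1.65, -0, 1.367, -0.083], TCP at [0.271, -0.591, 0.215] pointing down, gripper open.
Joint ranges: [-2.61, 2.61], [-1.02, 2.33], [0.03, 2.71], [-1.35, 4.49], [0.32, 2.68], [-2.91, 2.91]. Speed limits (rad/s): [2.57, 2.57, 3.14, 3.14, 3.14, 3.14].

### API

Orientations are given as a unit quaternion [x, y, z, w].
In Python, from workcell import r gives the robot as it stands.
- The arm moves only by the tool apply_moves, never from a script. Its argument "increments" is a list of rows, each a list of 5 numbers: the shift along the world's x, y, z in cm, then the turn about the world's z in rad, then the closure in counts, from 0 (fully open) to 255 (shut). A call has 1 to 10 rows; each row is the pose to reach, as a shift and turn from the pose commanded when the call began; what a row does not reach only later rows make up. A row lasts 1/8 s, in which the tool goes at most 62.5 mm and 10.7 degrees, less where a joint would pass 70% of its speed; a pose out of reach is approached as far as the arm can. A call with a gripper value outside its range is refused whole. The fingers move at their own pace and stop on an object; the grip force is fixed at half the most. Time passes only in rows, so rows that repeat a pose let the fingers close. It gives the time, the measured TCP pose, the force and the opening at its end, in the units of the state.
- r.get_state(): the state, without advancing time (a new reading comes with each control period).
- r.get_image(name): name is "side" or "top"; returns a dict with "pixels" (480x640x3 uint8, blue, green, red), "vfov" (degrees; the focal length in pixels is half the picture's height over the tangent of half this angle, whatever the lens; pixels are square), "cx", "cy" (the principal point, pixels), "extrinsics" (4x4, takes a point from world to camera coordinates). Camera axes: x right, y down, z forward; pixel columns grow to the right and rows downward; lengths in m; the calibration is good to about 2 mm. A picture is of the moment at which its call begins. There is no depth.
- r.job_done(): hands the job in, once; it reports no verdict.
The state is a dict: "time_s": time; "q": joint angles; "joint_velocities": joint speeds; "effort": joint torques, N m; "ee_pos": TCP position; "eef_rot": TCP orientation; "contact_force": force on the tool from outside, world axes, zero at the start; "ft_torque": the same for the moment, N m; "finger_gap": finger opening in m.
Only numpy, scipy, OpenCV 4.12 (cv2) and the standard library are available. Lean on these libraries where they do the work, as an engineer would, in place of code of your own. Each camera call takes 0.05 s, during which the arm holds its last target. There are 200 camera calls.

### The job

The gauge issue box has released one of its four identical lids but does not show which; the other three are locked and give only a hair on their seals. Press lightly on the ribbed rear end of the lids, one after another, until you find the one that rocks, then push that lid over until it stands upright and leave it standing open. Do not force a locked lid, and do not disturb the things standing round the box.

Things in the scene. Friction and masses are not known exactly. Their poses are not given: they have to be found in the camera images.
- issue_box: Grey steel box fixed to the bench, 132 mm deep (x), 326 long (y), 80 high; origin at the centre of its underside, z up, keypad on its front (-x) face, towards the robot. In its top lie four identical flat bare-steel lids in a row along y, 78 mm apart, each 106 (x) by 68 (y) by 4 mm, their upper faces flush with the top, 80 mm above the bench.
- place_1 (a point): Centre of the ribbed rear end of the first lid, the one at the box's +y end (left as the robot sees it), with the lid shut: on the upper face, 25 mm behind (+x of) the lid's pivot line, 17 mm before its rear edge. Fixed to the box, axes as the box's. The six black rubber ribs mark the rear end.
- place_2 (a point): The same point of the second lid from the box's +y end. Every lid's pivot line is parallel to the box's y, 78 mm above the bench and 11 mm behind the box's centre line; 42 mm of the lid lie behind it and 64 mm in front.
- place_3 (a point): The same point of the third lid. Under each rear end is empty space more than 40 mm deep for the lid and a fingertip; the front end of a shut lid rests on a ledge and cannot be pressed down.
- place_4 (a point): The same point of the fourth lid, at the box's -y end (right as the robot sees it).
- lid (a joint): Tilt (rad) of the one free lid, in whichever place it is (not told): 0 shut, grows as its rear end is pressed down and its front end rises; 1.57 upright, stop at 1.75. A friction hinge of 0.06 N m (2 to 5 N at the ribs) keeps the lid at any angle where it is left. From about 0.8 its front edge stands high enough to be pushed over from the front.
- shut_a (a joint): Tilt (rad) of one of the three locked lids, in whichever place it is (not told), in the same sense: 0 shut. It gives only a little on its springy seal, 8 N m a radian (0.5 mm under 6 N at the ribs' centre, 0.02 rad), and springs back at once; past 0.125 (about 40 N there) its lock is forced.
- shut_b (a joint): The same for another of the locked lids.
- shut_c (a joint): The same for the third of the locked lids.
- bearing_mid (a point): a bystander: ball bearing lying flat in front of the box, 62 mm across, 14 mm high; point at its centre.
- plug_mid (a point): a bystander: steel plug gauge (dumb-bell shape) standing upright behind the box, 35 mm across, 102 mm high; point at its centre.
- tin_mid (a point): a bystander: grease tin standing behind the box, 63 mm across, 43 mm high; point at its centre.

How it is judged:
On the way:
1. the free lid has rocked under a press (tilted between 0.08 and 1.2 rad) (value of joint lid between 0.08 and 1.2 rad), for 0.05 s.
At the end, for the whole second after the job is handed in: The free lid stands open and still, tilted at least 1.4 rad (80 degrees) from shut; the bystanders are within 20 mm of where they stood (value of joint lid above 1.4 rad and velocity of joint lid between -0.05 and 0.05 rad/s); the robot touches nothing.
It fails at once if a locked lid was forced (tilted more than 0.125 rad, about 40 N at its ribs) (value of joint any of shut_a, shut_b, shut_c above 0.125 rad).
It fails at once if the bearing was moved by more than 20 mm or lifted (distance of bearing_mid from where it was at the start of the episode above 0.02 m).
It fails at once if the plug gauge was moved by more than 20 mm or lifted (distance of plug_mid from where it was at the start of the episode above 0.02 m).
It fails at once if the grease tin was moved by more than 20 mm or lifted (distance of tin_mid from where it was at the start of the episode above 0.02 m).
It also fails if it takes over 54 s, if anything falls off the work surface, if the arm or the gripper's body presses on something with over 40 N, if the wrist force passes 120 N, or if a joint passes its speed limit or range.

## Working session

There is one attempt and no reset: what is moved stays moved. The work goes in short steps, Python scripts to look and compute and a tool call to move; the robot and the scene stay as the last step left them, time stands still between calls to the robot, and variables do not carry over. Pictures are saved under pics/ and viewed, about 8 in all and at most 12, crops included, and the job is handed in when it is done.

Besides the shell and the picture viewer there is one more tool, called after "Call:" by a JSON object that holds its "op" and its "data". apply_moves: Moves the arm, as the interface text tells. Its arguments: {"type":"object","properties":{"increments":{"type":"array","items":{"type":"array","items":{"type":"number"}}}},"required":["increments"]}

```bash
mkdir -p pics
cat > h.py <<'E'
import numpy as np,cv2
from workcell import r
def shot(n,f):
    im=r.get_image(n); cv2.imwrite(f'pics/{f}.png',im['pixels']); return im
def K(im):
    f=240/np.tan(np.radians(im['vfov'])/2); return f,im['cx'],im['cy']
def ray(im,u,v,z):
    f,cx,cy=K(im);E=np.array(im['extrinsics']);R=E[:3,:3];c=-R.T@E[:3,3]
    d=R.T@np.array([(u-cx)/f,(v-cy)/f,1]);return c+d*(z-c[2])/d[2]
def proj(im,p):
    f,cx,cy=K(im);E=np.array(im['extrinsics']);q=E[:3,:3]@np.array(p)+E[:3,3];return cx+f*q[0]/q[2],cy+f*q[1]/q[2]
E
python3 - <<'E'
from h import *
for n in('top','side'):
    im=shot(n,n+'1');print(n,im['vfov'],im['cx'],im['cy'],np.round(im['extrinsics'],3).tolist())
s=r.get_state();print(s['ee_pos'],s['eef_rot'],s['contact_force'],r.pinch_z,s['time_s'])
E
```

```text
top 56.800394092359646 319.242953206298 238.7915272463351 [[0.003, -1.0, 0.024, 0.214], [-0.995, -0.005, -0.095, 0.556], [0.095, -0.024, -0.995, 0.87], [0.0, 0.0, 0.0, 1.0]]
side 49.2645657928571 323.73337557210965 244.01092022254608 [[0.791, 0.612, -0.01, -0.568], [0.401, -0.531, -0.747, -0.039], [-0.462, 0.587, -0.665, 1.037], [0.0, 0.0, 0.0, 1.0]]
[ 0.27121464 -0.59007139  0.21349081] [ 9.76890390e-01  2.13738725e-01 -1.28829721e-04 -9.52295780e-04] [ 0.73172929 -0.63031043 -0.69407688] 0.0188 0.1
```

View pics/top1.png

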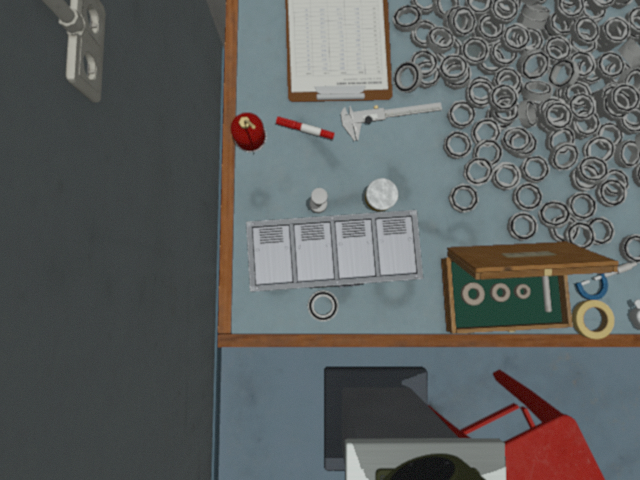

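View pics/side1.png

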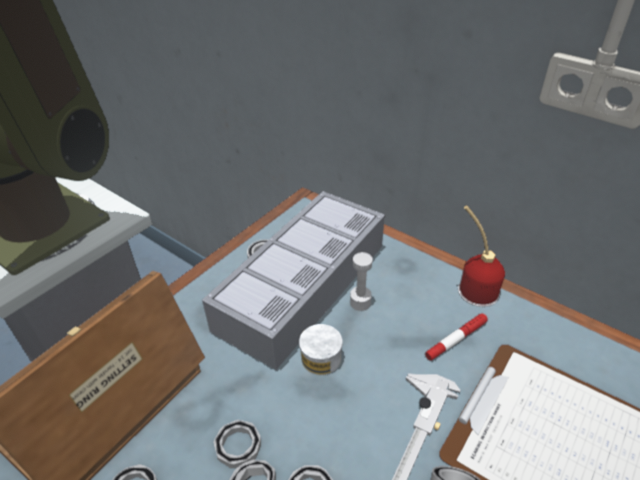

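Top view: the box is tilted slightly, with corners near (247,221), (416,211), (421,278) and (250,290). The ribs lie along v≈222–240, the plug is at (318,198), the tin at (382,194) and the bearing at (323,305). Next I'll measure the ribs.

Run:
```python
from h import *
T=r.get_image('top');S=r.get_image('side')
def ribs(im,box,th,mn):
    x0,y0,x1,y1=box;g=cv2.cvtColor(im['pixels'],cv2.COLOR_BGR2GRAY)
    g=cv2.resize(g[y0:y1,x0:x1],None,fx=4,fy=4,interpolation=cv2.INTER_CUBIC)
    bh=cv2.morphologyEx(g,cv2.MORPH_BLACKHAT,np.ones((21,21)))
    m=cv2.morphologyEx((bh>th).astype(np.uint8),cv2.MORPH_CLOSE,np.ones((9,9)))
    m=cv2.morphologyEx(m,cv2.MORPH_OPEN,np.ones((25,25)))
    n,_,st,c=cv2.connectedComponentsWithStats(m)
    return [(c[i]/4+[x0,y0],st[i,2:]/4) for i in range(1,n) if st[i,4]>mn]
for n,im,b in(('top',T,(240,205,430,295)),('side',S,(200,185,390,365))):
    for c,s in ribs(im,b,40,300): print(n,np.round(c,1),s,np.round(ray(im,*c,.08),4))
cs=[(247,221),(416,211),(421,278),(250,290)]
print([np.round(ray(T,*c,.08),3).tolist() for c in cs])
print('side',[np.round(ray(S,*c,.08),3).tolist() for c in [(321,193),(384,214),(272,334),(206,302)]])
print('brg',ray(T,323,305,.014),'plug',ray(T,318,192,.1),'tin',ray(T,382,193,.043))
cv2.imwrite('pics/c.png',cv2.resize(T['pixels'][170:325,235:435],None,fx=4,fy=4-.2,interpolation=cv2.INTER_CUBIC)[:600])
```

```text
[[0.583, 0.354, 0.08], [0.604, 0.033, 0.08], [0.477, 0.026, 0.08], [0.453, 0.346, 0.08]]
side [[0.454, 0.334, 0.08], [0.581, 0.352, 0.08], [0.603, 0.034, 0.08], [0.485, 0.019, 0.08]]
brg [0.42237679 0.20790002 0.014     ] plug [0.63506419 0.22049069 0.1       ] tin [0.64562777 0.09150146 0.043     ]
```

View pics/c.png

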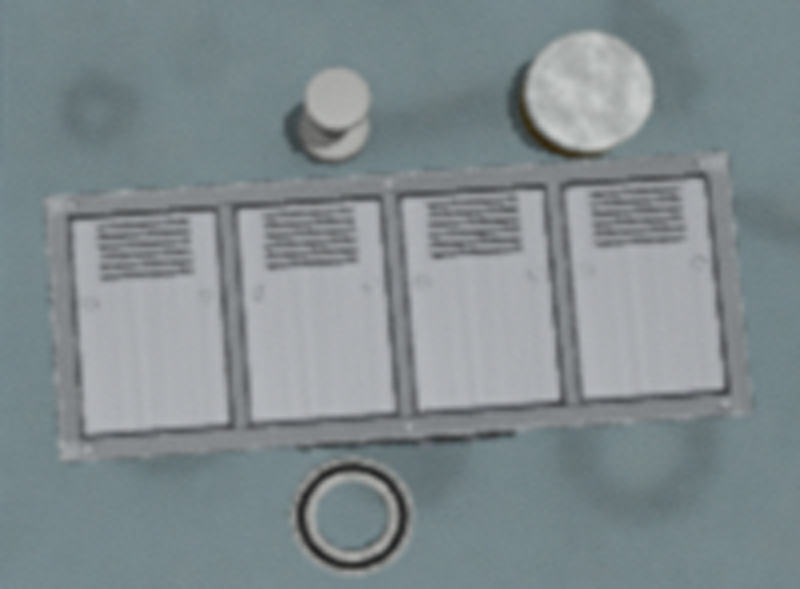

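The crop shows four lids with rib-block centres at crop pixels (146,249), (312,235), (475,224) and (638,213). The plug top is at (338,98), the tin at (588,92), and the bearing is in front of lid 2.

Run:
```python
from h import *
T=r.get_image('top')
P=np.array([ray(T,235+x/4,170+y/3.8,.08) for x,y in[(146,249),(312,235),(475,224),(638,213)]])
s=np.array([117,39,-39,-117.])/1000
A=np.c_[np.ones(4),s];c,_,_,_=np.linalg.lstsq(A,P[:,:2],rcond=None)
yaw=np.arctan2(-c[1,0],c[1,1]);print('ribs',P.round(4).tolist(),'len',np.linalg.norm(c[1]),'yaw',yaw)
cs=np.mean([ray(T,*p,.08)for p in[(247,221),(416,211),(421,278),(250,290)]],0)[:2]
cs2=c[0]-.036*np.array([np.cos(yaw),np.sin(yaw)]);print('centre',cs,cs2)
st=r.get_state();e=st['ee_pos']
F=A@c; print(F.round(4).tolist());print('delta cm',((F-e[:2])*100).round(2).tolist(),e,st['contact_force'])
from scipy.spatial.transform import Rotation as R
print(R.from_quat(st['eef_rot']).as_matrix().round(3))
```

```text
ribs [[0.5553, 0.3074, 0.08], [0.5627, 0.2293, 0.08], [0.5687, 0.1521, 0.08], [0.5747, 0.0745, 0.08]] len 0.9978872404725166 yaw 0.08251759249448137
centre [0.52903504 0.18960316] [0.52943612 0.1878496 ]
[[0.5557, 0.3072], [0.5621, 0.2296], [0.5685, 0.152], [0.5749, 0.0745]]
delta cm [[28.44, 89.75], [29.08, 81.99], [29.72, 74.24], [30.36, 66.48]] [ 0.27131127 -0.59033189  0.21404701] [-0.6780451  -0.18925463 -0.44476993]
[[ 0.909  0.418 -0.   ]
 [ 0.418 -0.909  0.001]
 [ 0.    -0.001 -1.   ]]
```

Call:
{"op": "apply_moves", "data": {"increments": [[0,0,6,0,255],[0,0,12,0,255],[2,5,14,-0.1,255],[4,11,14,-0.2,255],[7,17,14,-0.35,255],[10,23,14,-0.35,255],[13,29,14,-0.35,255],[16,35,14,-0.35,255],[19,41,14,-0.35,255],[22,47,14,-0.35,255]]}}

```text
time_s: 1.5
ee_pos: [0.4793, -0.1439, 0.3548]
eef_rot: [0.999, 0.04, 0.0, 0.0]
contact_force: [1.0, -0.2, -0.4]
finger_gap: 0.0024
```

Call:
{"op": "apply_moves", "data": {"increments": [[3,6,0,0,255],[6,12,0,0,255],[8.4,19.5,0,0,255],[8.4,19.5,-6,0,255],[8.4,19.5,-12,0,255],[8.4,19.5,-18,0,255],[8.4,19.5,-24,0,255],[8.4,19.5,-25,0,255],[8.4,19.5,-25,0,255],[8.4,19.5,-25,0,255]]}}

```text
time_s: 2.75
ee_pos: [0.5653, 0.0491, 0.1083]
eef_rot: [0.999, 0.04, 0.003, 0.0]
contact_force: [0.6, 0.2, 0.5]
finger_gap: 0.0006
```

Call:
{"op": "apply_moves", "data": {"increments": [[0.96,2.54,-1,0,255],[0.96,2.54,-2.2,0,255],[0.96,2.54,-2.2,0,255],[0.96,2.54,-2.2,0,255]]}}

```text
time_s: 3.25
ee_pos: [0.5727, 0.074, 0.0834]
eef_rot: [0.999, 0.04, 0.0, 0.0]
contact_force: [-0.3, -0.4, 0.8]
finger_gap: 0.0001
```

Call:
{"op": "apply_moves", "data": {"increments": [[0,0,-0.3,0,255],[0,0,-0.5,0,255],[0,0,-0.5,0,255]]}}

```text
time_s: 3.62
ee_pos: [0.573, 0.0741, 0.0798]
eef_rot: [0.999, 0.04, 0.0, 0.0]
contact_force: [-5.0, -0.7, 8.8]
finger_gap: 0.0007
```

Call:
{"op": "apply_moves", "data": {"increments": [[0,0,-0.1,0,255],[0,0,-0.1,0,255]]}}

```text
time_s: 3.88
ee_pos: [0.5731, 0.0741, 0.0797]
eef_rot: [0.999, 0.04, 0.0, 0.0]
contact_force: [-5.9, -2.0, 11.5]
finger_gap: 0.0006
```

Place 4 is locked: 11.5 N with no travel. Next is place 3.

Call:
{"op": "apply_moves", "data": {"increments": [[0,0,2,0,255],[-0.3,3.8,2,0,255],[-0.6,7.75,2,0,255],[-0.6,7.75,1,0,255],[-0.6,7.75,0.5,0,255],[-0.6,7.75,0.1,0,255],[-0.6,7.75,0,0,255],[-0.6,7.75,0,0,255]]}}

```text
time_s: 4.88
ee_pos: [0.5662, 0.1515, 0.0795]
eef_rot: [0.999, 0.04, -0.001, -0.0]
contact_force: [-8.8, 0.9, 16.0]
finger_gap: 0.0004
```

Place 3 is locked too (16 N, no travel). Place 2 is next.

Call:
{"op": "apply_moves", "data": {"increments": [[0,0,2,0,255],[-0.3,3.8,2,0,255],[-0.6,7.75,2,0,255],[-0.6,7.75,1,0,255],[-0.6,7.75,0.5,0,255],[-0.6,7.75,0.1,0,255],[-0.6,7.75,0.1,0,255]]}}

```text
time_s: 5.75
ee_pos: [0.5603, 0.2285, 0.0797]
eef_rot: [0.999, 0.04, -0.001, 0.0]
contact_force: [-6.4, 0.1, 11.2]
finger_gap: 0.0007
```

Place 2 is locked as well (11 N). That leaves place 1.

Call:
{"op": "apply_moves", "data": {"increments": [[0,0,2,0,255],[-0.3,3.8,2,0,255],[-0.6,7.75,2,0,255],[-0.6,7.75,1,0,255],[-0.6,7.75,0.5,0,255],[-0.6,7.75,0,0,255],[-0.6,7.75,-0.1,0,255],[-0.6,7.75,-0.1,0,255]]}}

```text
time_s: 6.75
ee_pos: [0.5546, 0.3059, 0.0773]
eef_rot: [0.999, 0.04, -0.0, 0.0]
contact_force: [-2.3, -1.4, 4.8]
finger_gap: 0.0006
```

Place 1 gives: 77.3 mm at under 5 N. I'll press it down in steps.

Call:
{"op": "apply_moves", "data": {"increments": [[0,0,-0.3,0,255],[0,0,-0.6,0,255],[0,0,-0.9,0,255],[0,0,-1.2,0,255],[0,0,-1.2,0,255]]}}

```text
time_s: 7.38
ee_pos: [0.5557, 0.3067, 0.0656]
eef_rot: [0.999, 0.04, 0.001, -0.0]
contact_force: [1.5, 0.4, 3.8]
finger_gap: 0.0008
```

Call:
{"op": "apply_moves", "data": {"increments": [[0,0,-0.3,0,255],[0,0,-0.6,0,255],[0,0,-0.9,0,255],[0,0,-1.2,0,255],[0,0,-1.2,0,255]]}}

```text
time_s: 8.0
ee_pos: [0.5538, 0.3069, 0.0516]
eef_rot: [0.999, 0.04, -0.001, 0.0]
contact_force: [2.0, -0.9, 0.4]
finger_gap: 0.0003
```

Run:
```python
from h import *
S=shot('side','s2');s=r.get_state();print(s['ee_pos'],s['contact_force'])
cv2.imwrite('pics/s2c.png',cv2.resize(S['pixels'][90:330,190:450],None,fx=2.4,fy=2.4))
```

```text
[0.55376279 0.30686749 0.05172386] [ 0.93405303 -0.18079556 -0.33835204]
```

View pics/s2c.png

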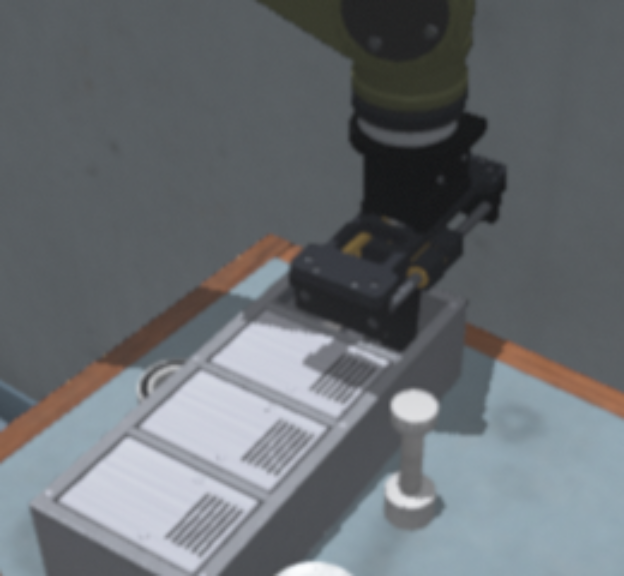

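Locked lids 2–4 lie flush, the bystanders are undisturbed, and the gripper hides lid 1. I'll lift out, go round to the front and look.

Call:
{"op": "apply_moves", "data": {"increments": [[0,0,5,0,255],[0,0,11,0,255],[0,0,15,0,255],[-6,0,15,0,255],[-12,-1,15,0,255],[-15,-1,15,0,255],[-15,-1,15,0,255]]}}

```text
time_s: 8.93
ee_pos: [0.4022, 0.2968, 0.2017]
eef_rot: [0.999, 0.041, -0.001, 0.0]
contact_force: [0.6, -0.6, 0.7]
finger_gap: 0.0003
```

Run:
```python
from h import *
S=shot('side','s3');s=r.get_state();print(s['ee_pos'],s['contact_force'])
yaw=.08
p=np.array([.5557,.3072])-.025*np.array([np.cos(yaw),np.sin(yaw)])
for t in(.8,1,1.2,1.4):
  q=p-.064*np.cos(t)*np.array([np.cos(yaw),np.sin(yaw)]);print(t,proj(S,[*q,.078+.064*np.sin(t)]))
cv2.imwrite('pics/s3c.png',cv2.resize(S['pixels'][90:330,190:450],None,fx=2.4,fy=2.4))
```

```text
[0.40358398 0.29692687 0.20211208] [0.78554332 0.62899195 0.36574662]
0.8 (np.float64(323.7018102228564), np.float64(187.90906816592963))
1 (np.float64(328.546933936853), np.float64(185.94563120819004))
1.2 (np.float64(334.17832467757916), np.float64(185.23301876729118))
1.4 (np.float64(340.3714068850781), np.float64(185.83850490595017))
```

View pics/s3c.png

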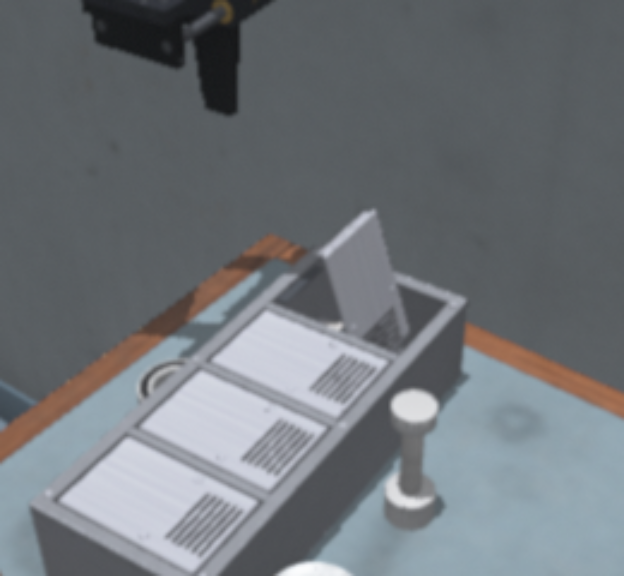

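Lid 1 stands at about 1.2 rad, with its front-edge middle at crop (348,232), and nothing else has moved. I'll push it from the front at z≈0.11.

Call:
{"op": "apply_moves", "data": {"increments": [[0,0.4,-5,0,255],[3,0.4,-9.2,0,255],[6,0.5,-9.2,0,255],[8,0.6,-9.2,0,255],[9,0.7,-9.2,0,255],[10,0.8,-9.2,0,255],[10.6,0.8,-9.2,0,255],[11.2,0.9,-9.2,0,255],[11.6,0.9,-9.2,0,255],[11.6,0.9,-9.2,0,255]]}}

```text
time_s: 10.22
ee_pos: [0.5205, 0.3062, 0.1107]
eef_rot: [0.999, 0.04, 0.0, -0.0]
contact_force: [-1.3, 1.0, 0.0]
finger_gap: 0.0004
```

Call:
{"op": "apply_moves", "data": {"increments": [[-3,0,0,0,255],[-8,0,2,0,255],[-12,0,7,0,255],[-14,0,10,0,255],[-14,0,10,0,255],[-14,0,10,0,255]]}}

```text
time_s: 10.98
ee_pos: [0.3804, 0.3058, 0.2098]
eef_rot: [0.999, 0.04, -0.0, 0.0]
contact_force: [-0.1, 0.1, -0.5]
finger_gap: 0.0003
```

Run:
```python
from h import *
S=shot('side','s4');s=r.get_state();print(s['ee_pos'],s['contact_force'])
yaw=.08;d=np.array([np.cos(yaw),np.sin(yaw)])
for t in(1.2,1.4,1.5,1.6,1.7):
  print(t,[np.round((np.array(proj(S,[*(np.array([.5308,.3052])-.064*np.cos(t)*d+w*np.array([-d[1],d[0]])),.078+.064*np.sin(t)]))-[190,90])*2.4) for w in(-.034,.034)])
cv2.imwrite('pics/s4c.png',cv2.resize(S['pixels'][90:330,190:450],None,fx=2.4,fy=2.4))
```

```text
[0.38022159 0.30556676 0.2090147 ] [ 0.76670786 -0.09742497 -0.423337  ]
1.2 [array([320., 253.]), array([371., 205.])]
1.4 [array([335., 254.]), array([386., 207.])]
1.5 [array([343., 257.]), array([393., 209.])]
1.6 [array([351., 259.]), array([401., 211.])]
1.7 [array([359., 263.]), array([409., 214.])]
```

View pics/s4c.png

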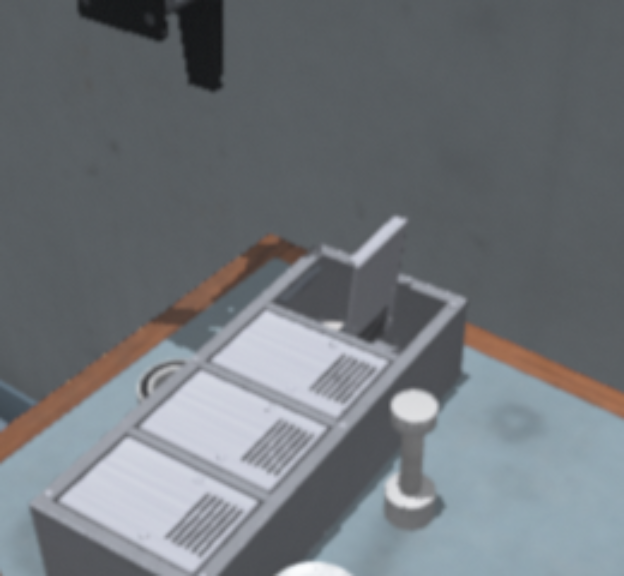

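Lid 1 stands upright. Its top corners at crop (355,262) and (403,217) match a tilt of about 1.6 rad, and the robot is clear. I'm handing the job in.

```bash
python3 -c "
from workcell import r
print(r.job_done())"
```

```text
the job is handed in; nothing more can be done
None
```

The free lid was place 1, at the box's +y end, and I left it standing open. I handed the job in at about 11 s; no verdict is reported.

- **Finding it:** I pressed places 4, 3 and 2 first. Each pushed back with 11–16 N without moving, well under the 40 N that would force a lock. Place 1 gave way at under 5 N.
- **Opening it:** I pressed its rear end down to a tilt of about 1.2 rad, then pushed it over from the front at a height of about 0.11 m.
- **Last checks:** the final side picture puts the lid at about 1.6 rad (the target is at least 1.4). The other three lids are flush, the gripper is clear, and the wrist force is back to its noise level.
- **Bystanders:** the plug gauge and bearing look unmoved in that picture, and nothing came near the tin. I judged all three by eye and did not re-measure their positions.

No check failed or disagreed. The early moves fell about 3 cm short of where I aimed; I corrected that before the first press.

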